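# Raise the dust hood's sash to its pointer

### The arm

A 6-joint arm with a two-finger parallel gripper is mounted at the origin on the work surface. World frame = base frame: x ahead of the robot, y to its left, z up, the work surface at z = 0. Lengths are in m, angles in degrees, forces in N, time in s.
With the tool pointing down it reaches from about 0.4 to 0.825 m from the base axis. Payload 7 kg.
Tool frame: the origin (TCP) lies midway between the tips of the shut fingers; the grasp point (between the pads) lies r.hold_point_z behind it (r.hold_point_z is the distance from the TCP to the grasp point, in m); z points along the fingers, x is the direction in which the jaws open and shut, and the axes are right-handed (so a half turn about z gives the same grasp; the last joint's range is limited). The gripper opens to 88 mm and grips with 3 to 60 N. Pads are 19 mm wide; open, the fingers measure 130 mm over their backs; the gripper's body (78 mm by 193 mm) begins 47 mm behind the grasp point.
Start: joints at [79.819, 20.546, 0.682, 0, -70.136, -16.507], TCP at [0.303, 0.603, 0.196] pointing down, gripper open.
Joint ranges: [-176.03, 176.03], [-82.01, 121.73], [-58.28, 71.71], [-173.87, 95.51], [-174.79, -0.11], [-173.66, 173.66]. Speed limits (degrees/s): [136.94, 136.94, 172.46, 180, 180, 180].

### API

Orientations are given as [roll, pitch, yaw] about the fixed x, y, z axes, in that order (R = Rz(yaw) Ry(pitch) Rx(roll)).
In Python, from plant import get_state, viewer, close_job, r gives the robot as it stands.
- The arm moves only by the tool apply_moves, never from a script. Its argument "plan" is a list of rows, each a list of 3 entries, a list of its own where there are three numbers: the closure in counts, from 0 (fully open) to 255 (shut), then the shift along the tool's x, y, z in units of 50 mm (1.0 is 50 mm), then the turn about the tool's z in units of 6 degrees (1.0 is 6 degrees). A call has 1 to 12 rows; each row shifts and turns the commanded pose from where the row before left it, along the tool's axes as they then stand; what a row does not reach is not made up. A row lasts 1/8 s, in which the tool goes at most 62.5 mm and 10.7 degrees, less where a joint would pass 70% of its speed; a pose out of reach is approached as far as the arm can. A call is refused whole if a number of a shift passes 1 or a number of a turn 1, either way. A call with a gripper value outside its range is refused whole. The fingers move at their own pace and stop on an object; "squeeze" is the grip in N (left out, the last holds). Time passes only in rows, so rows that do not move let the fingers close. It gives the time, the measured TCP pose, the force and the opening at its end, in the units of the state.
- get_state(): the state, without advancing time (a new reading comes with each control period).
- viewer.capture(name): name is "scene" or "top"; returns a dict with "frame" (420x560x3 uint8, blue, green, red), "K" (3x3 intrinsics, pixels), "D" ([k1, k2, p1, p2, k3] as OpenCV has them; the pictures are not rectified), "R" (3x3) and "t" (3): a world point X has camera coordinates R X + t. Camera axes: x right, y down, z forward; pixel columns grow to the right and rows downward; lengths in m; the calibration is good to about 2 mm. A picture is of the moment at which its call begins. There is no depth.
- close_job(): hands the job in, once; it reports no verdict.
The state is a dict: "time_s": time; "joints": joint angles; "qd": joint speeds; "joint_torque": joint torques, N m; "tcp_pos": TCP position; "eef_rot": TCP orientation; "contact_force": force on the tool from outside, world axes, zero at the start; "moment": the same for the moment, N m; "gripper_width": finger opening in m.
Only numpy, scipy, OpenCV 4.12 (cv2) and the standard library are available. Lean on these libraries where they do the work, as an engineer would, in place of code of your own. Each camera call takes 0.05 s, during which the arm holds its last target.

### The job

Push the clear sash of the bench dust hood up its sloping front, with the fingers beneath its lip, until the lip lines up with the pointer clipped on the side rail; then take the hand away and leave the sash standing there. Do not pinch the lip, do not shift the pointer, and leave the things lying about on the bench and in the hood where they are.

Things in the scene. Friction and masses are not known exactly. Their poses are not given: they have to be found in the camera images.
- hood: Grey sheet-steel hood fixed to the bench, 340 deep (x), 380 wide (y), 340 high. Origin: centre of underside; z up, its front faces -x. Front: upright apron 60 high at x = -170, above it a slope leaning back, 50 degrees from level. Dark guide rails 24 wide run up the slope at y = 166 to 190 and -166 to -190 and stand 12 out of the pane's plane.
- sash (a joint): Travel of the clear framed sash (330 wide, 190 tall) up the slope of the hood's front, in m: 0 is its lowest place, 0.14 its highest, + is up the slope. It is counterweighted: it stays wherever it is left and moves with about 2 to 4 N along the slope, either way. A lip stands out square from its lower edge.
- lip_under (a point): Middle of the lip's flat underside. Axes: z up the slope, -x out of the slope (square to the pane, forward and up), y along the lip (the hood's y). Lip from here: y -125 to 125, z 0 to 12 (black rubber strip below, aluminium strip above, 6 each), x +22 (sash frame) to -23 (free edge; the aluminium strip ends at -14.5). Mid-pane is at x = +27.5.
- lip_end (a point): Point at the middle of the lip's thickness (6 above its underside) on the lip's end at the hood's -y side, 125 from its middle. Axes as for lip_under. This end is to stand level, along the slope, with pointer_tip.
- pointer_tip (a point): Tip of the pointer: a small aluminium clip (36 wide, 26 tall, 22 deep) on the rail at the hood's -y side, with a triangular point towards the lip's end. The tip is 10 beyond the lip's end in y. Axes as for lip_under: z is up the slope. The clip is stiff on its rail (about 8 N moves it).
- jar: Smaller pale jar with white lid, 60 across, 85 high, standing in front of the hood on its -y side. Origin: centre of underside.
- mug: White mug, 72 across, 85 high, standing in front of the hood on its +y side. Origin: centre of underside.
- wrench: Steel wrench, 150 long, lying flat on the bench before the hood. Origin: centre of underside.
- bush: Steel bush, 60 outside, 36 bore, 40 high, standing on the floor in the hood. Origin: centre of underside.
- hammer: Hammer lying on the bench to the right of the robot. Origin: centre of underside.
- can: Closed pale can with a white cap, 66 across, 100 high, on the bench. Origin: centre of underside.
- block: Dark steel block 60 x 40 x 40 on the bench. Origin: centre of underside.

How it is judged:
By the outcome, as a careful person would: the job done as asked, in the order asked, and still so for the second after the job is handed in, with the robot touching nothing.
It also fails if it takes over 35 s, if anything falls off the work surface, if the arm or the gripper's body presses on something with over 40 N, if the wrist force passes 120 N, or if a joint passes its speed limit or range.

## Working session

There is one attempt and no reset: what is moved stays moved. The work goes in short steps, Python scripts to look and compute and a tool call to move; the robot and the scene stay as the last step left them, time stands still between calls to the robot, and variables do not carry over. Pictures are saved under pics/ and viewed, and the job is handed in when it is done.

Besides the shell and the picture viewer there is one more tool, called as name(argument=value, ...) on one line, values as JSON. apply_moves: Moves the arm, as the interface text tells. Its arguments: {"type":"object","properties":{"plan":{"type":"array","items":{"type":"array"}},"squeeze":{"type":"number"}},"required":["plan"]}

```bash
ls; mkdir -p pics; python3 - <<'E'
from plant import get_state, viewer, r
import cv2,pickle
print(get_state()); print(r.hold_point_z)
for n in("scene","top"):
    d=viewer.capture(n); pickle.dump(d,open(n+".pkl","wb")); cv2.imwrite(f"pics/{n}0.png",d["frame"]); print(n,d["K"],d["D"],d["R"],d["t"])
E
```

```text
pics
{'time_s': 0.0, 'joints': array([ 7.98172263e+01,  2.05919412e+01,  6.32524325e-01, -1.90217250e-02,
       -7.01366639e+01, -1.65050300e+01]), 'qd': array([ 0.00518892, -0.10394822, -0.01220467, -0.0500276 , -0.02329972,
       -0.06441134]), 'joint_torque': array([ 1.01264664e-03, -5.82710230e+01,  2.93047392e+01,  6.99697226e+00,
        6.80483630e-03, -1.60551522e-04]), 'tcp_pos': array([0.30297155, 0.60256542, 0.195511  ]), 'eef_rot': array([-1.79989846e+02, -9.72022008e-02, -1.16694290e+02]), 'contact_force': array([0.3534594 , 0.198367  , 0.19987058]), 'moment': array([0.00204833, 0.01794074, 0.04347559]), 'gripper_width': 0.08775565563444244}
0.0188
scene [[494.24494453   0.         275.9100796 ]
 [  0.         494.24494453 211.48645548]
 [  0.           0.           1.        ]] [0.05395162 0.         0.         0.         0.        ] [[ 0.36848603  0.92957382 -0.01051453]
 [ 0.50172219 -0.20838059 -0.83955487]
 [-0.78261925  0.30408887 -0.54317315]] [-0.11020083 -0.23871897  1.82824868]
top [[487.1921907    0.         277.54604318]
 [  0.         487.1921907  215.22566005]
 [  0.           0.           1.        ]] [-0.13260339  0.          0.          0.          0.        ] [[-2.61586831e-02 -9.99657509e-01  7.66361852e-04]
 [-9.96434630e-01  2.60128201e-02 -8.02580937e-02]
 [ 8.02106708e-02 -2.86307552e-03 -9.96773821e-01]] [-0.08778824  0.57373521  1.09426978]
```

View pics/scene0.png

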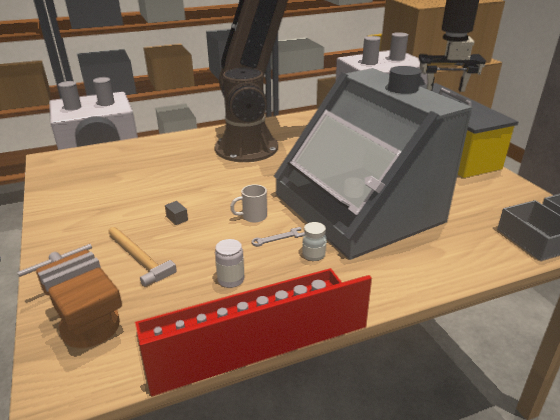

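View pics/top0.png

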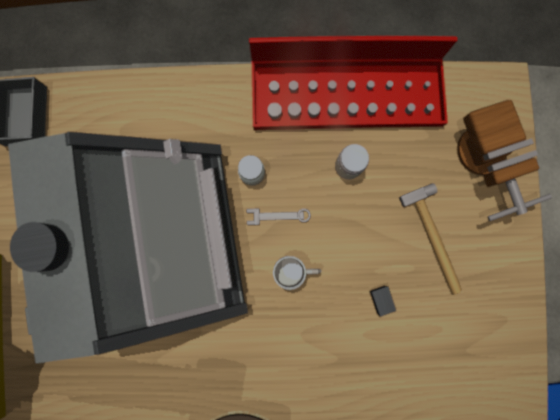

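The top view has the hood front facing the image's right (world −y), and the pointer at about (173,148) on the far rail. I'll enlarge crops next.

```bash
python3 - <<'E'
import cv2
a=cv2.imread("pics/top0.png"); cv2.imwrite("pics/t1.png",cv2.resize(a[120:370,0:260],None,fx=3,fy=2.4 and 3,interpolation=cv2.INTER_CUBIC)[:600*2][:750])
c=cv2.resize(a[125:225,130:260],None,fx=6,fy=6,interpolation=cv2.INTER_CUBIC); cv2.imwrite("pics/t2.png",c)
c=cv2.resize(a[225:325,130:260],None,fx=6,fy=6,interpolation=cv2.INTER_CUBIC); cv2.imwrite("pics/t3.png",c)
b=cv2.imread("pics/scene0.png"); cv2.imwrite("pics/s1.png",cv2.resize(b[60:260,260:480],None,fx=3.6,fy=3,interpolation=cv2.INTER_CUBIC) if 0 else cv2.resize(b[65:260,265:475],None,fx=3,fy=3,interpolation=cv2.INTER_CUBIC))
E
```

```text
(no output)
```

View pics/t2.png

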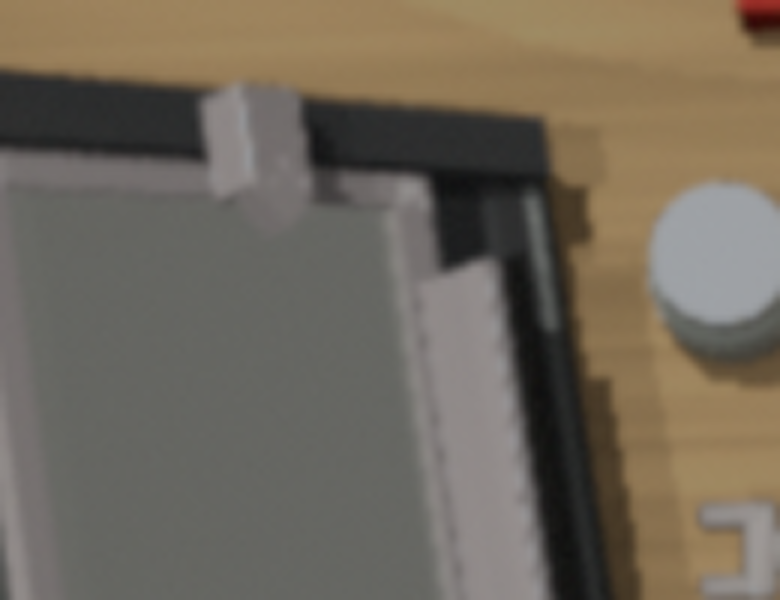

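View pics/t3.png

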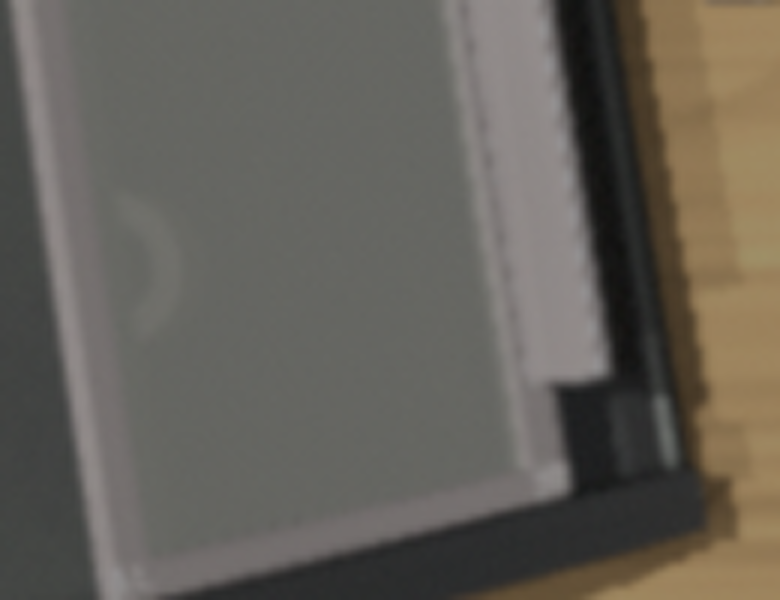

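View pics/s1.png

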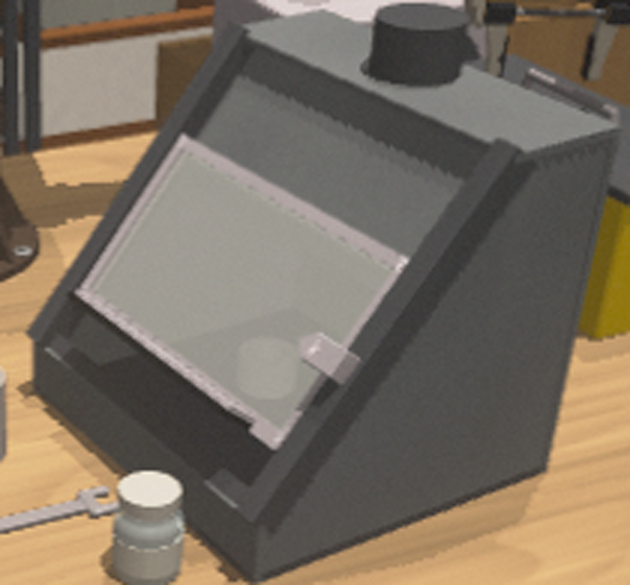

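View pics/t1.png

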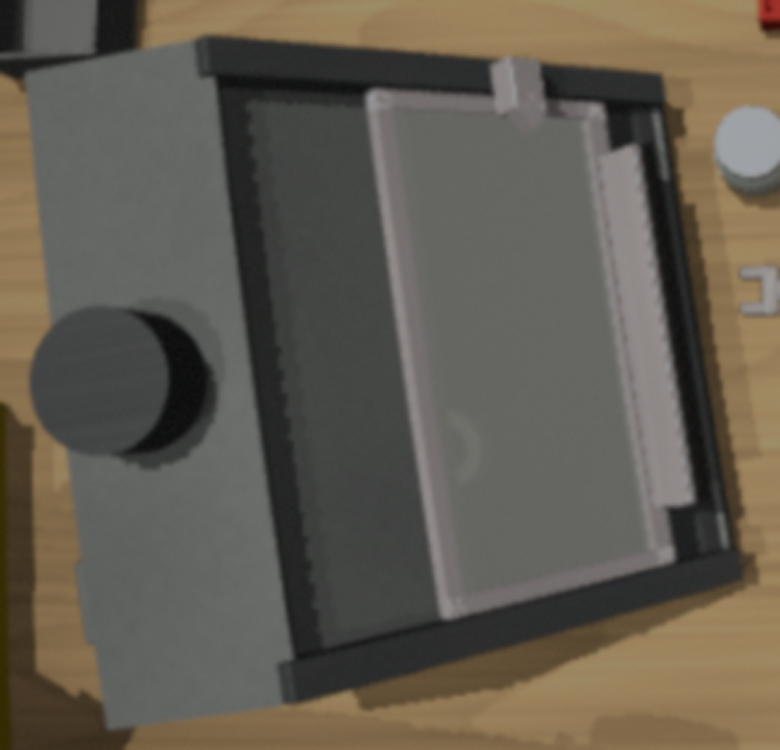

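```bash
python3 - <<'E'
import cv2
b=cv2.imread("pics/scene0.png")
cv2.imwrite("pics/s2.png",cv2.resize(b[165:225,330:400],None,fx=10,fy=10,interpolation=cv2.INTER_CUBIC))
cv2.imwrite("pics/s3.png",cv2.resize(b[140:220,270:370],None,fx=8,fy=7.5 and 7,interpolation=cv2.INTER_CUBIC))
E
```

```text
(no output)
```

View pics/s2.png

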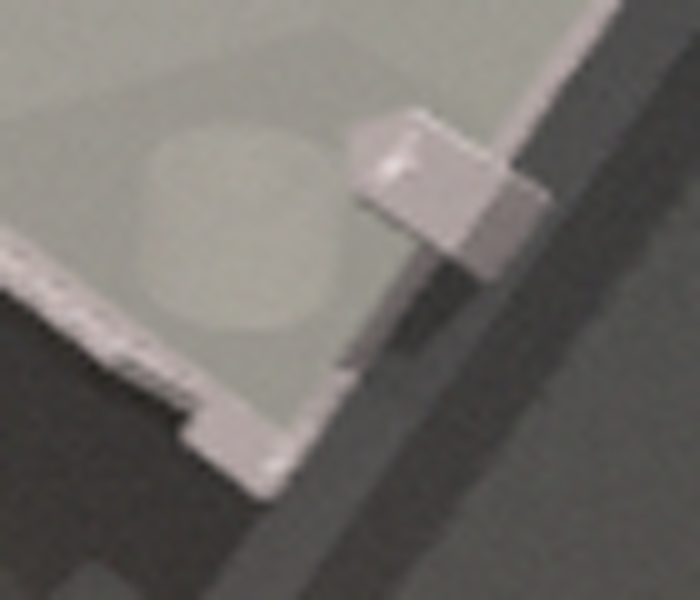

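View pics/s3.png

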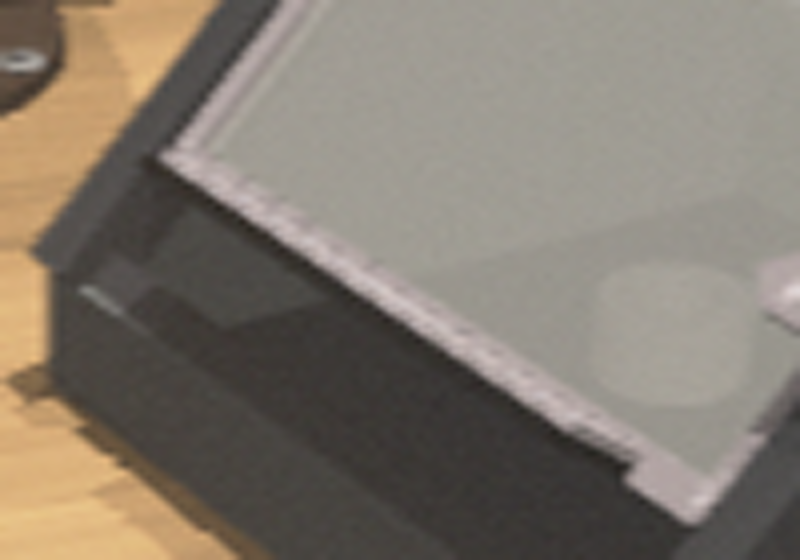

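```bash
cat > h.py <<'E'
import numpy as np,cv2,pickle
from scipy.optimize import least_squares
C,S=np.cos(np.radians(50)),np.sin(np.radians(50))
def proj(d,P):
    rv=cv2.Rodrigues(d["R"])[0]
    return cv2.projectPoints(np.atleast_2d(P).astype(float),rv,d["t"],d["K"],d["D"])[0][:,0]
def h2w(p,P):  # p: X,Y,yaw
    c,s=np.cos(p[2]),np.sin(p[2]); P=np.atleast_2d(P)
    return np.c_[p[0]+c*P[:,0]-s*P[:,1],p[1]+s*P[:,0]+c*P[:,1],P[:,2]]
def sl(s,y,n): # slope coords, n = out of plane
    return np.array([-.170+s*C-n*S,y,.060+s*S+n*C])
E
cat > fit.py <<'E'
from h import *
T=pickle.load(open("top.pkl","rb"));Sc=pickle.load(open("scene.pkl","rb"))
z=lambda c,f,ox,oy:((c[0]+.5)/f-.5+ox,(c[1]+.5)/f-.5+oy)
t1=lambda a,b:z((a,b),3,0,120);t2=lambda a,b:z((a,b),6,130,125);t3=lambda a,b:z((a,b),6,130,225)
s1=lambda a,b:z((a,b),3,265,65);s2=lambda a,b:z((a,b),10,330,165)
H=[(Sc,s1(255,580),(-.17,-.19,0)),(Sc,s1(545,470),(.17,-.19,0)),(Sc,s1(33,392),(-.17,.19,0)),(Sc,s1(617,128),(.17,-.19,.34)),
(T,t1(28,72),(.17,-.19,.34)),(T,t1(107,728),(.17,.19,.34))]
def rh(p): return np.concatenate([(proj(d,h2w(p,P))[0]-u) for d,u,P in H])
# lip: alu top face corners (lip x,y,z)
L=[(T,t2(495,258),(-.0145,-.125,.012)),(T,t2(420,283),(.022,-.125,.012)),(T,t3(612,375),(-.0145,.125,.012)),(T,t3(528,387),(.022,.125,.012)),]
def lip(q,P): return sl(q[0]+P[2],P[1],q[1]-P[0])
def rl(p,q): return np.concatenate([proj(d,h2w(p,lip(q,P)))[0]-u for d,u,P in L])
G=[(T,t2(278,228)),(Sc,s2(350,165))]
def rg(p,g): return np.concatenate([proj(d,h2w(p,sl(g[0],-.135,g[1])))[0]-u for d,u in G])
f=least_squares(lambda v:np.r_[rh(v[:3]),rl(v[:3],v[3:5]),rg(v[:3],v[5:7])],[.35,.5,np.pi/2,.05,.03,.1,.03],loss='soft_l1')
v=f.x;p=v[:3]
print(p,np.degrees(p[2]),"lip s,n",v[3:5],"tip",v[5:7])
print(rh(p).reshape(-1,2).round(1),rl(p,v[3:5]).reshape(-1,2).round(1),rg(p,v[5:7]).reshape(-1,2).round(1))
print("travel needed",v[5]-v[3]-.006)
np.save("v.npy",v)
print("lip mid",h2w(p,lip(v[3:5],(0,0,0))),"z",h2w(p*[0,0,1],[[C,0,S]]),"-x",h2w(p*[0,0,1],[[-S,0,C]]))
def pix(d,q):return proj(d,h2w(p,q))[0]
for y in(-.165,.165):print("frame corner n",pix(Sc,lip(v[3:5],(.022,y,0))),pix(T,lip(v[3:5],(.022,y,0))))
E
python3 fit.py
```

```text
[0.51944067 0.16983606 1.71035241] 97.99597461719551 lip s,n [0.05732196 0.02631513] tip [0.14257831 0.01890043]
[[-1.2  1.4]
 [-0.1  0.2]
 [-0.6 -1.6]
 [ 1.1 -1.1]
 [-0.8 -0.4]
 [ 0.2  0.3]] [[-0.5 -0.1]
 [ 0.5 -0.1]
 [-1.1  0. ]
 [ 0.8 -0.6]] [[ 0.7  1.6]
 [ 0.7 -0.4]]
travel needed 0.07925635009507016
lip mid [[0.54076701 0.01801388 0.12082621]] z [[-0.08941402  0.63653833  0.76604444]] -x [[ 0.10655948 -0.75859684  0.64278761]]
frame corner n [356.18494542 216.20864241] [201.57042497 153.6639377 ]
frame corner n [288.53460429 163.85966921] [225.5797299  306.44138792]
```

apply_moves(plan=[[255,[0,0,-1],0],[255,[0,0,-1],0.5],[255,[0,0,-1],1],[255,[0,0,-1],1],[255,[0,0,-1],1],[255,[0,0,-1],1],[255,[0,0,0],1],[255,[0,0,0],1],[255,[0,0,0],1],[255,[0,0,0],1],[255,[0,0,0],0.72],[255,[0,0,0],0]], squeeze=10)

```text
time_s: 1.6
tcp_pos: [0.3031, 0.6031, 0.496]
eef_rot: [-180.0, -0.0, -172.0]
contact_force: [0.0, -0.0, 0.2]
gripper_width: 0.0003
```

apply_moves(plan=[[255,[-0.12,-0.5,0],0],[255,[-0.25,-1,0],0],[255,[-0.25,-1,0],0],[255,[-0.25,-1,0],0],[255,[-0.25,-1,0],0],[255,[-0.25,-1,0],0],[255,[-0.25,-1,0],0],[255,[-0.25,-1,0],0],[255,[-0.25,-1,0],0],[255,[-0.25,-1,0],0],[255,[-0.25,-1,0],0],[255,[-0.25,-1,0],0]])

```text
time_s: 3.1
tcp_pos: [0.5255, 0.052, 0.4965]
eef_rot: [180.0, 0.0, -171.9]
contact_force: [0.2, 0.6, 0.2]
gripper_width: 0.0006
```

apply_moves(plan=[[255,[-0.2,-1,0],0],[255,[-0.1,-1,0],0],[255,[0,-0.6,0],0],[255,[0,0,0],0]])

```text
time_s: 3.6
tcp_pos: [0.5582, -0.075, 0.4959]
eef_rot: [-180.0, -0.1, -172.1]
contact_force: [0.1, -0.1, -0.2]
gripper_width: 0.0005
```

apply_moves(plan=[[255,[0,0,0.5],0],[255,[0,0,1],0],[255,[0,0,1],0],[255,[0,0,1],0],[255,[0,0,1],0],[255,[0,0,1],0],[255,[0,0,1],0],[255,[0,0,0.8],0],[255,[0,0,0.4],0],[255,[0,0,0],0]])

```text
time_s: 4.85
tcp_pos: [0.557, -0.0725, 0.11]
eef_rot: [180.0, -0.2, -171.9]
contact_force: [0.8, -0.5, 1.7]
gripper_width: 0.0007
```

```bash
python3 - <<'E'
from plant import get_state, viewer, r
import cv2,pickle
print(get_state()["tcp_pos"])
for n in("scene","top"):
    d=viewer.capture(n); pickle.dump(d,open(n+"1.pkl","wb")); cv2.imwrite(f"pics/{n}1.png",d["frame"])
    f=d["frame"]; c=f[60:260,260:480] if n=="scene" else f[125:325,100:340]
    cv2.imwrite(f"pics/{n}1c.png",cv2.resize(c,None,fx=3,fy=3,interpolation=cv2.INTER_CUBIC))
E
```

```text
[ 0.55695525 -0.07249982  0.11003222]
```

View pics/scene1c.png

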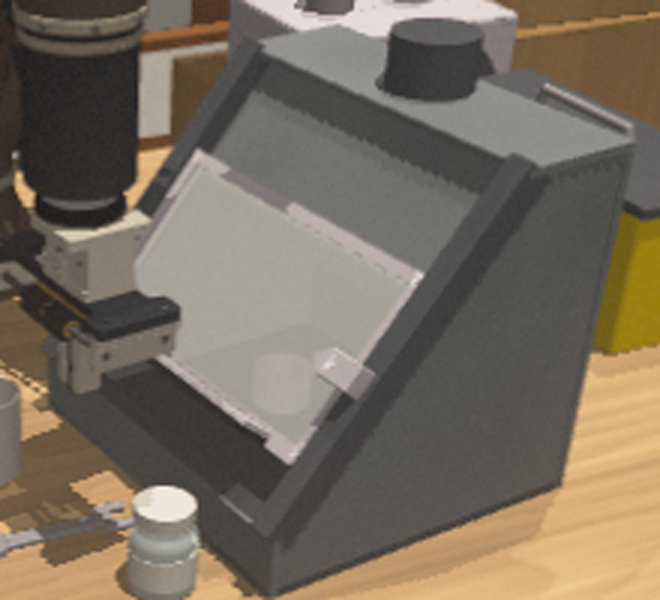

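View pics/top1c.png

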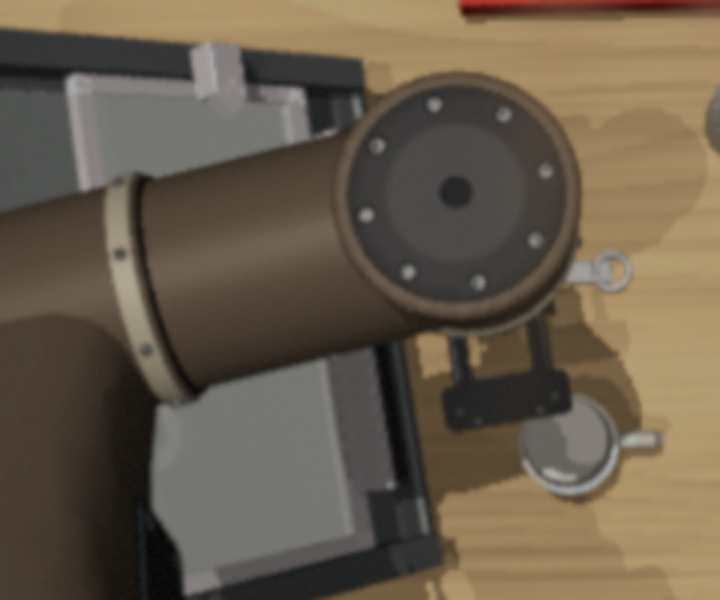

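```bash
python3 - <<'E'
from h import *
d=pickle.load(open("scene1.pkl","rb"));v=np.load("v.npy");p=v[:3]
t=np.array([.557,-.0725,.110])
for q in (t,t+[0,0,.019],t+[0,0,.066]):print((proj(d,q)[0]-[260,60])*3)
# hood coords of tcp
w=t[:2]-p[:2];c,s=np.cos(p[2]),np.sin(p[2]);print("hood",c*w[0]+s*w[1],-s*w[0]+c*w[1])
print("corner",sl(v[3],0,v[4]+.023), sl(v[3],0,.0275+.023))
f=d["frame"];cv2.imwrite("pics/g1.png",cv2.resize(f[110:220,240:350],None,fx=5,fy=5,interpolation=cv2.INTER_CUBIC))
E
```

```text
[ 77.70873963 413.15716376]
[ 77.72023408 394.63463936]
[ 77.75174765 347.511367  ]
hood -0.24520466627830306 -0.003484375706513408
corner [-0.17093174  0.          0.13561033] [-0.1718394   0.          0.13637194]
```

View pics/g1.png

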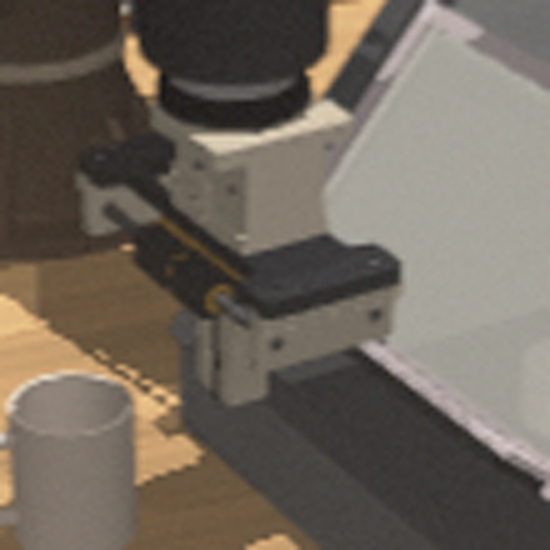

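apply_moves(plan=[[255,[-0.07,0.4,0],0],[255,[0,0.4,0],0],[255,[0,0.2,0],0],[255,[0,0,0],0],[255,[0,0,0],0]])

```text
time_s: 5.58
tcp_pos: [0.5548, -0.0231, 0.1117]
eef_rot: [180.0, 0.0, -172.0]
contact_force: [0.6, -0.4, 0.7]
gripper_width: 0.0005
```

apply_moves(plan=[[255,[0,0.06,0],0],[255,[0,0.04,0],0],[255,[0,0,0],0],[255,[0,0,0],0]])

```text
time_s: 6.08
tcp_pos: [0.554, -0.0182, 0.1114]
eef_rot: [-180.0, -0.0, -172.0]
contact_force: [1.0, 0.2, 0.6]
gripper_width: 0.0009
```

apply_moves(plan=[[255,[0,0.06,0],0],[255,[0,0.04,0],0],[255,[0,0,0],0],[255,[0,0,0],0]])

```text
time_s: 6.58
tcp_pos: [0.5533, -0.0131, 0.1115]
eef_rot: [-180.0, -0.0, -172.0]
contact_force: [-0.2, 0.5, 0.1]
gripper_width: 0.0007
```

apply_moves(plan=[[255,[0,0.04,0],0],[255,[0,0.04,0],0],[255,[0,0,0],0],[255,[0,0,0],0]])

```text
time_s: 7.08
tcp_pos: [0.5527, -0.0092, 0.1115]
eef_rot: [-180.0, -0.0, -172.0]
contact_force: [-0.6, -0.2, 0.6]
gripper_width: 0.0007
```

apply_moves(plan=[[255,[0,0.04,0],0],[255,[0,0.04,0],0],[255,[0,0,0],0],[255,[0,0,0],0]])

```text
time_s: 7.58
tcp_pos: [0.5521, -0.0052, 0.1115]
eef_rot: [-180.0, -0.0, -172.0]
contact_force: [0.4, 0.4, 0.6]
gripper_width: 0.0007
```

apply_moves(plan=[[255,[0,0.04,0],0],[255,[0,0.04,0],0],[255,[0,0,0],0],[255,[0,0,0],0]])

```text
time_s: 8.07
tcp_pos: [0.5517, -0.0019, 0.1118]
eef_rot: [-179.9, 0.0, -172.0]
contact_force: [0.4, -4.5, 3.1]
gripper_width: 0.0003
```

```bash
python3 - <<'E'
from plant import get_state, viewer, r
from h import *
s=get_state();print(s["tcp_pos"],s["contact_force"])
d=viewer.capture("scene");pickle.dump(d,open("scene2.pkl","wb"))
f=d["frame"];cv2.imwrite("pics/g2.png",cv2.resize(f[110:230,260:400],None,fx=5,fy=5,interpolation=cv2.INTER_CUBIC))
print((proj(d,s["tcp_pos"])[0]-[260,110])*5)
E
```

```text
[ 0.55170797 -0.00193636  0.1118225 ] [ 0.40437979 -4.51717699  3.0743114 ]
[246.41069598 404.87134665]
```

View pics/g2.png

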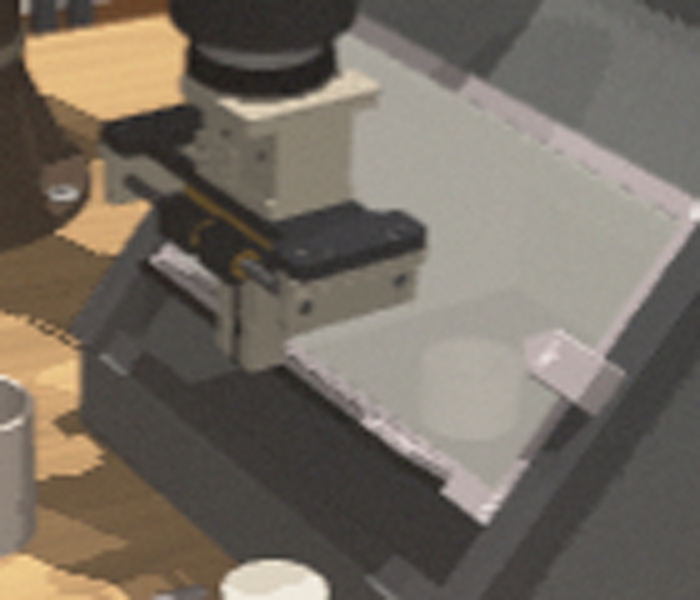

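Contact: force −4.5 N in y, with the fingertips below the lip's free edge. Now I'll push up the slope.

apply_moves(plan=[[255,[0,0.04,-0.045],0],[255,[0,0.08,-0.09],0],[255,[0,0.08,-0.09],0],[255,[0,0.08,-0.09],0],[255,[0,0.08,-0.09],0],[255,[0,0.08,-0.09],0],[255,[0,0.04,-0.045],0],[255,[0,0,0],0]])

```text
time_s: 9.12
tcp_pos: [0.5485, 0.0213, 0.1395]
eef_rot: [-179.9, 0.0, -172.0]
contact_force: [-0.5, -8.0, 6.3]
gripper_width: 0.0006
```

```bash
cat > look.py <<'E'
import sys
from plant import get_state, viewer, r
from h import *
k=sys.argv[1]
s=get_state();print(s["time_s"],s["tcp_pos"],s["contact_force"])
for n in("scene","top"):
    d=viewer.capture(n);pickle.dump(d,open(n+k+".pkl","wb"));f=d["frame"]
    if n=="scene":cv2.imwrite(f"pics/s_{k}.png",cv2.resize(f[110:230,260:400],None,fx=5,fy=5,interpolation=cv2.INTER_CUBIC))
    else:cv2.imwrite(f"pics/t_{k}.png",cv2.resize(f[125:225,110:240],None,fx=6,fy=6,interpolation=cv2.INTER_CUBIC))
E
python3 look.py 3
```

```text
9.125 [0.5485048  0.02133853 0.13945132] [-0.54112008 -7.99264629  6.28498665]
```

View pics/s_3.png

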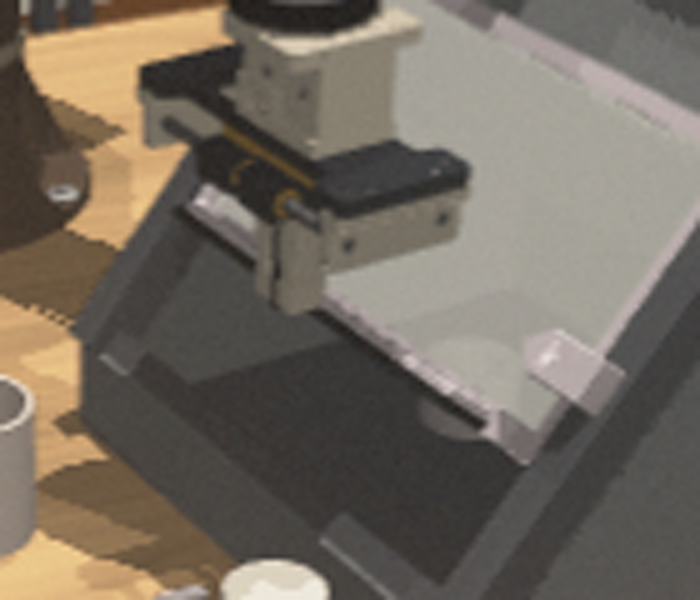

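View pics/t_3.png

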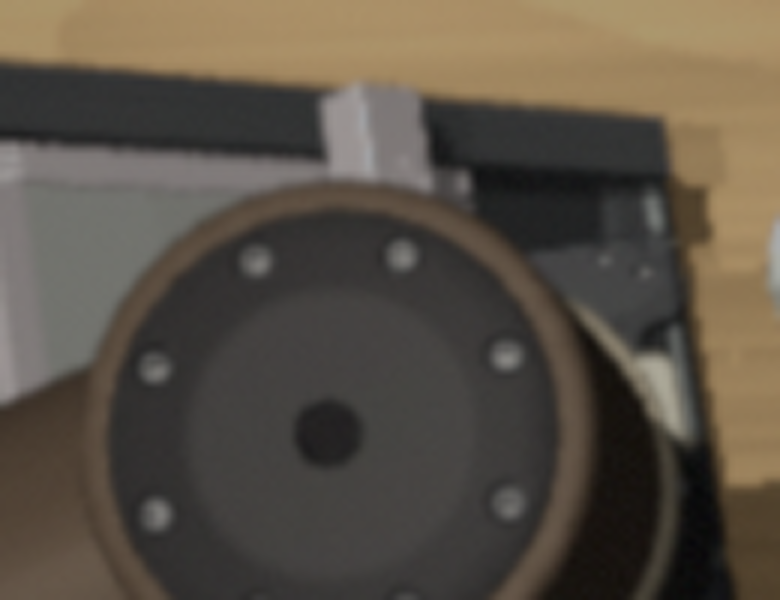

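```bash
python3 - <<'E'
from h import *
v=np.load("v.npy");p=v[:3];d=pickle.load(open("scene3.pkl","rb"))
for s in (.057,.067,.077,.087,.097,.107,.117,.127,.1366):
    q=[h2w(p,sl(s,y,n)) for y,n in((-.165,.0055),(-.125,.0505))]
    print(s,[((proj(d,a)[0]-[260,110])*5+2).round(0) for a in q], "corner", h2w(p,sl(s,0,.0505)).round(4))
t=np.array([.5485,.0213,.1395]);w=t[:2]-p[:2];c,s=np.cos(p[2]),np.sin(p[2]);hx=c*w[0]+s*w[1];print(hx)
print("tip",(proj(d,h2w(p,sl(v[5],-.135,v[6])))[0]-[260,110])*5+2)
E
```

```text
0.057 [array([481., 533.]), array([381., 466.])] corner [[ 5.434e-01 -5.000e-04  1.361e-01]]
0.067 [array([493., 516.]), array([393., 449.])] corner [[0.5425 0.0058 0.1438]]
0.077 [array([504., 500.]), array([404., 433.])] corner [[0.5416 0.0122 0.1514]]
0.087 [array([516., 483.]), array([415., 416.])] corner [[0.5407 0.0186 0.1591]]
0.097 [array([528., 467.]), array([427., 400.])] corner [[0.5398 0.0249 0.1668]]
0.107 [array([539., 450.]), array([439., 383.])] corner [[0.5389 0.0313 0.1744]]
0.117 [array([551., 434.]), array([450., 366.])] corner [[0.538  0.0377 0.1821]]
0.127 [array([563., 417.]), array([462., 350.])] corner [[0.5371 0.044  0.1897]]
0.1366 [array([574., 401.]), array([473., 333.])] corner [[0.5363 0.0501 0.1971]]
-0.15113422451530145
tip [528.00063764 355.47408082]
```

apply_moves(plan=[[255,[0,0.03,-0.05],0],[255,[0,0.07,-0.09],0],[255,[0,0.07,-0.09],0],[255,[0,0.07,-0.09],0],[255,[0,0.07,-0.085],0],[255,[0,0.06,-0.065],0],[255,[0,0,0],0]])

```text
time_s: 10.1
tcp_pos: [0.5458, 0.0403, 0.1625]
eef_rot: [-180.0, 0.0, -172.0]
contact_force: [-1.2, -5.3, 4.5]
gripper_width: 0.0006
```

```bash
python3 look.py 4
```

```text
10.1 [0.5458317  0.04034996 0.16254853] [-1.16713118 -5.27199406  4.51037087]
```

View pics/s_4.png

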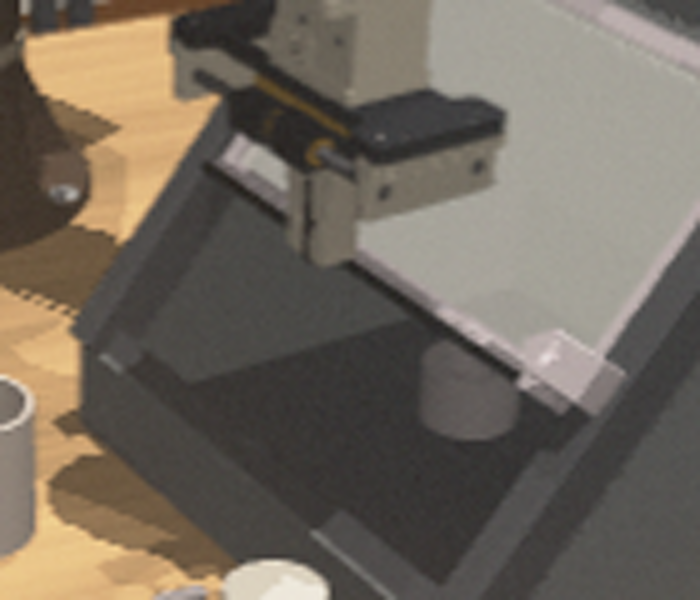

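View pics/t_4.png

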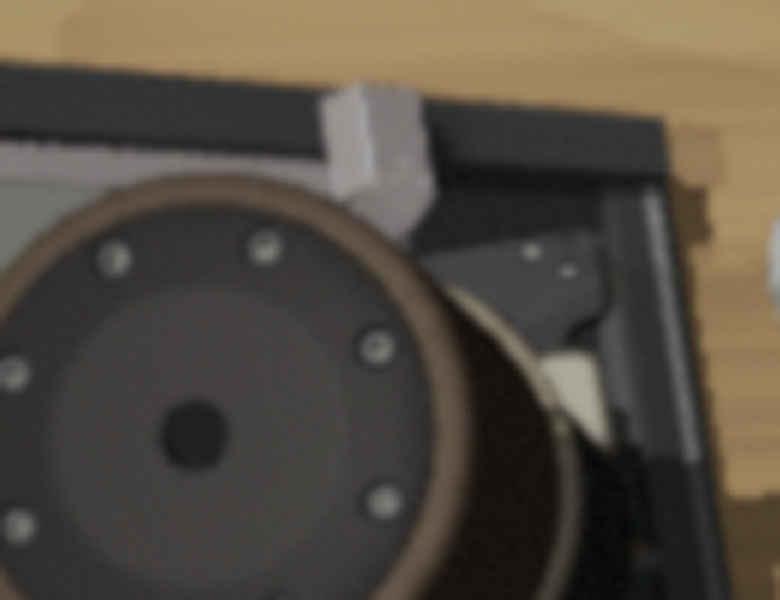

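apply_moves(plan=[[255,[0,-0.1,0],0],[255,[0,-0.5,0],0],[255,[0,-0.9,0],0],[255,[0,-1,0],0],[255,[0,-0.5,0],0],[255,[0,0,0],0]])

```text
time_s: 10.95
tcp_pos: [0.5664, -0.109, 0.1612]
eef_rot: [180.0, -0.0, -172.2]
contact_force: [-0.4, 0.4, 0.1]
gripper_width: 0.0006
```

```bash
python3 look.py 5; python3 -c "
import cv2,pickle
f=pickle.load(open('top5.pkl','rb'))['frame'];cv2.imwrite('pics/top5.png',f)
f=pickle.load(open('scene5.pkl','rb'))['frame'];cv2.imwrite('pics/s_5b.png',cv2.resize(f[165:225,330:400],None,fx=10,fy=10,interpolation=cv2.INTER_CUBIC))"
```

```text
10.95 [ 0.56640618 -0.10896578  0.16116821] [-0.44800878  0.38862978  0.0698872 ]
```

View pics/s_5b.png

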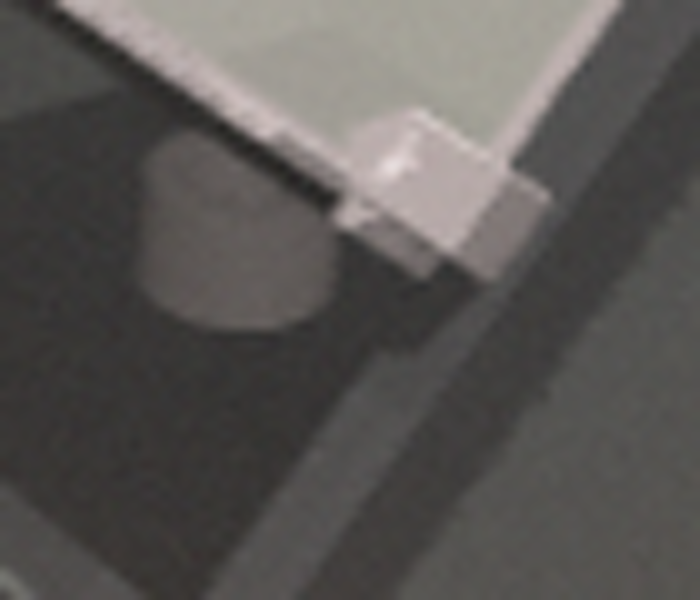

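View pics/t_5.png

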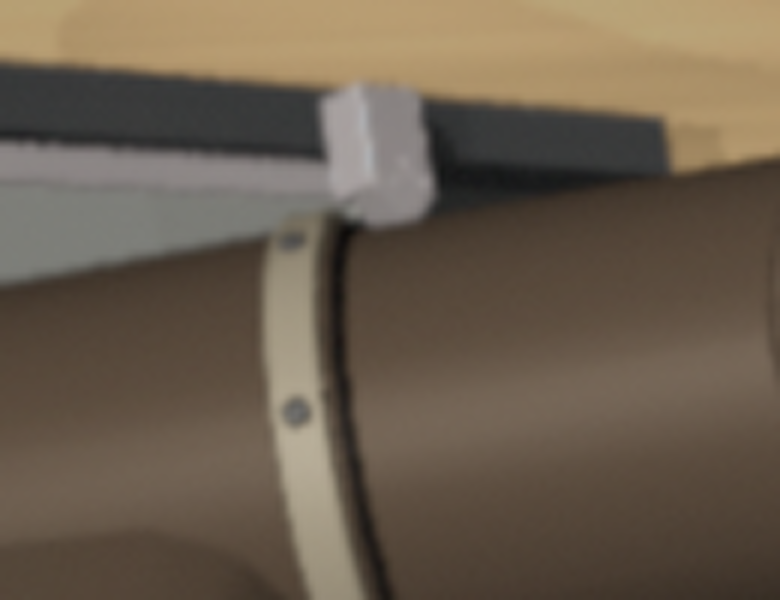

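apply_moves(plan=[[255,[0.4,-0.5,0],0],[255,[0.7,-0.9,0],0],[255,[0.7,-0.9,0],0],[255,[0.4,-0.5,0],0],[255,[0,0,0],0]])

```text
time_s: 11.68
tcp_pos: [0.4762, -0.2621, 0.1621]
eef_rot: [180.0, 0.0, -172.1]
contact_force: [-0.7, -0.2, -0.3]
gripper_width: 0.0006
```

```bash
python3 look.py 6; python3 -c "
import cv2,pickle
f=pickle.load(open('top6.pkl','rb'))['frame'];cv2.imwrite('pics/top6.png',f)"
```

```text
11.675 [ 0.47624842 -0.26209401  0.16205719] [-0.72662539 -0.21693827 -0.26081996]
```

View pics/t_6.png

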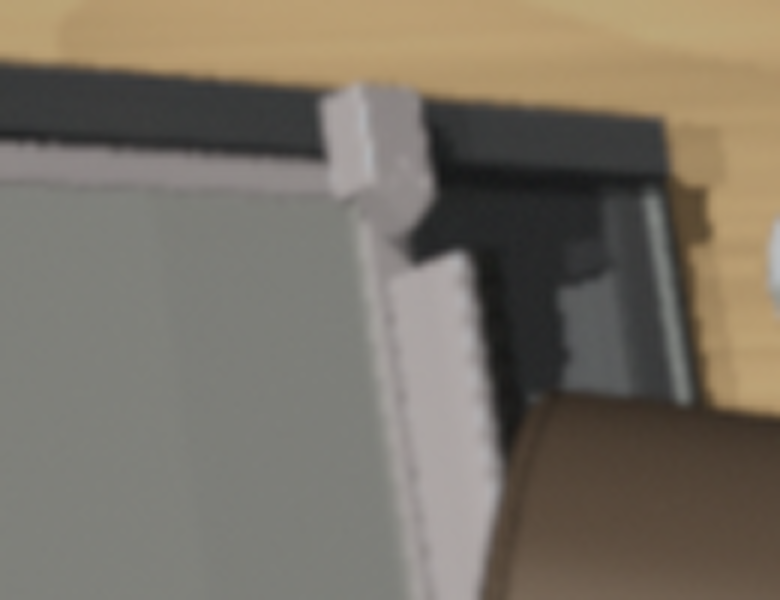

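```bash
cat > m.py <<'E'
from h import *
import sys
v=np.load("v.npy");p=v[:3]
T=pickle.load(open("top6.pkl","rb"));Sc=pickle.load(open("scene6.pkl","rb"))
for n,d,(r0,r1,c0,c1),f in(("t",T,(132,176,155,199),14),("s",Sc,(165,205,345,395),14)):
    cv2.imwrite(f"pics/m_{n}.png",cv2.resize(d["frame"][r0:r1,c0:c1],None,fx=f,fy=f,interpolation=cv2.INTER_CUBIC))
E
python3 m.py
```

```text
(no output)
```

View pics/m_t.png

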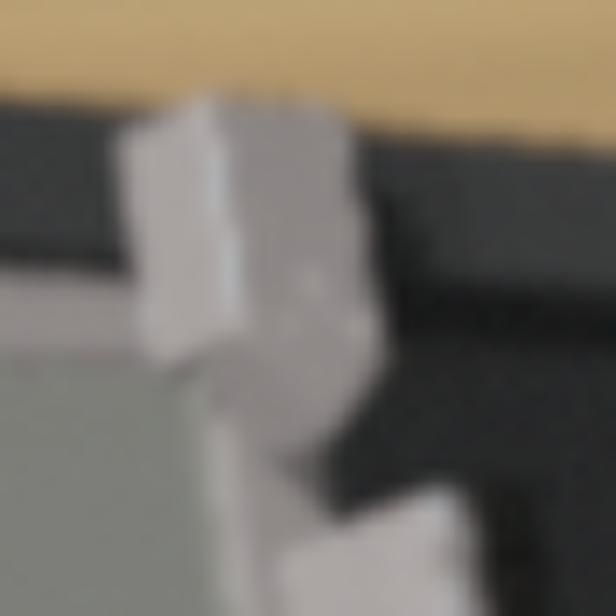

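View pics/m_s.png

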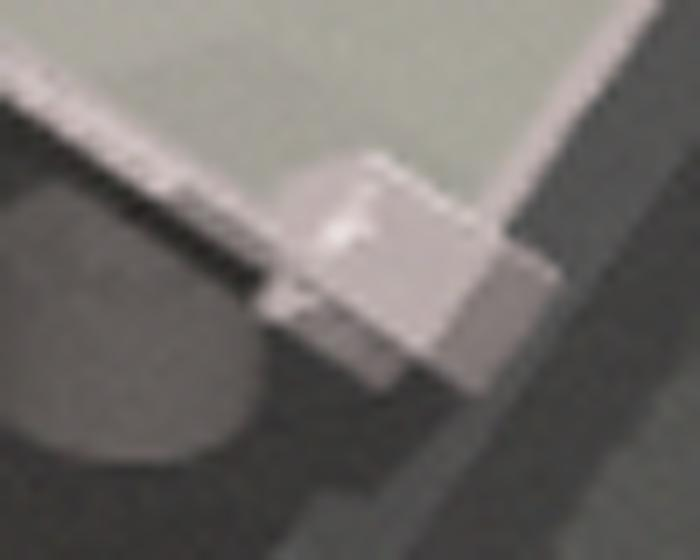

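```bash
cat >> m.py <<'E'
zt=lambda a,b:((a+.5)/14-.5+155,(b+.5)/14-.5+132)
zs=lambda a,b:((a+.5)/14-.5+345,(b+.5)/14-.5+165)
# (img, px, ds, inner/outer, depth flag)
B=[(T,zt(205,100),1,0,0),(T,zt(345,110),-1,0,0),(T,zt(387,340),-1,1,0),(T,zt(238,335),1,1,0),(T,zt(115,145),1,0,1),(T,zt(152,365),1,1,1),
(Sc,zs(370,153),1,1,0),(Sc,zs(497,240),1,0,0),(Sc,zs(430,350),-1,0,0),(Sc,zs(305,268),-1,1,0),(Sc,zs(567,278),1,0,1),(Sc,zs(482,396),-1,0,1)]
def rb(g,off):
    st,nf,yo,yi,dp=g
    o=[]
    for d,u,ds,inn,dd in B:
        q=proj(d,h2w(p,sl(st+ds*.013,yi if inn else yo,nf-dp*dd)))[0]-u
        o.append(q-(off[:2] if d is Sc else off[2:]))
    return np.concatenate(o)
# lip in top (alu top corners) and scene lip tip corner
L=[(T,((465.5)/6-.5+110,248.5/6-.5+125),(-.0145,-.125,.012)),(T,(393.5/6-.5+110,275.5/6-.5+125),(.022,-.125,.012))]
def rl(s,off): return np.concatenate([proj(d,h2w(p,sl(s+P[2],P[1],.0275-P[0])))[0]-u-off[2:] for d,u,P in L])
for name,w in(("free offsets",1.),("no offsets",100.)):
    fun=lambda x:np.r_[rb(x[:5],x[6:10]),rl(x[5],x[6:10]),x[6:10]*w]
    f=least_squares(fun,[.14,.03,-.18,-.14,.022,.12,0,0,0,0],loss='soft_l1')
    x=f.x;print(name,"clip st,nf,yo,yi,dp",x[:5].round(4),"lip s",x[5].round(4),"off",x[6:].round(2),"remaining",x[0]-x[5]-.006)
    print(rb(x[:5],x[6:10]).reshape(-1,2).round(1).tolist(),rl(x[5],x[6:10]).round(1))
    for n_ in (x[1],x[1]-.011):
        q=h2w(p,sl(x[0],-.135,n_))
        a=proj(T,q)[0]-x[8:10];b=proj(Sc,q)[0]-x[6:8]
        print("tip n",n_,((a-[155,132]+.5)*14-.5).round(0),((b-[345,165]+.5)*14-.5).round(0))
E
python3 m.py
```

```text
free offsets clip st,nf,yo,yi,dp [ 0.1483  0.0286 -0.1834 -0.1496  0.0205] lip s 0.1259 off [-0.45  0.12 -0.35  0.2 ] remaining 0.016403693332508358
[[-0.1, -0.0], [0.3, 0.2], [-0.4, 0.0], [-0.1, -0.2], [0.1, -0.4], [-0.2, 0.3], [0.7, -0.2], [0.5, -0.6], [-1.0, 0.5], [-0.8, 0.4], [0.0, -0.2], [-0.1, 0.2]] [-0.3  0.2  0.3  0.1]
tip n 0.02862073006563959 [325. 436.] [284. 177.]
tip n 0.017620730065639592 [277. 456.] [318. 200.]
no offsets clip st,nf,yo,yi,dp [ 0.1484  0.0293 -0.184  -0.1499  0.0206] lip s 0.125 off [-0.  0. -0. -0.] remaining 0.017394788402107376
[[-0.3, -0.2], [0.0, -0.0], [-0.6, -0.0], [-0.3, -0.3], [-0.2, -0.5], [-0.5, 0.3], [0.2, -0.1], [0.1, -0.5], [-1.4, 0.6], [-1.3, 0.4], [-0.3, -0.1], [-0.5, 0.3]] [-0.3  0.4  0.3  0.3]
tip n 0.029257953349385208 [322. 438.] [276. 177.]
tip n 0.01825795334938521 [274. 457.] [310. 200.]
```

apply_moves(plan=[[255,[-0.4,0.5,0],0],[255,[-0.7,0.9,0],0],[255,[-0.7,0.9,0],0],[255,[-0.4,0.6,0],0],[255,[0,0.9,0],0],[255,[0,0.9,0],0],[255,[0,0.6,0],0],[255,[0,0.3,0],0],[255,[0,0.1,0],0],[255,[0,0,0],0]])

```text
time_s: 13.02
tcp_pos: [0.5464, 0.0359, 0.1619]
eef_rot: [-180.0, -0.0, -172.0]
contact_force: [-0.3, 0.2, -0.1]
gripper_width: 0.0005
```

apply_moves(plan=[[255,[0,0.04,0],0],[255,[0,0.04,0],0],[255,[0,0.045,-0.055],0],[255,[0,0.045,-0.055],0],[255,[0,0.045,-0.055],0],[255,[0,0.045,-0.055],0],[255,[0,0,0],0]])

```text
time_s: 13.9
tcp_pos: [0.5447, 0.0491, 0.1733]
eef_rot: [180.0, 0.0, -172.0]
contact_force: [0.9, -0.1, 0.7]
gripper_width: 0.0001
```

```bash
python3 look.py 7; python3 -c "
import cv2,pickle
f=pickle.load(open('scene7.pkl','rb'))['frame'];cv2.imwrite('pics/s_7b.png',cv2.resize(f[165:205,345:395],None,fx=14,fy=14,interpolation=cv2.INTER_CUBIC))"
```

```text
13.9 [0.54472346 0.04906668 0.17326426] [ 0.89991402 -0.07644489  0.73446453]
```

View pics/s_7b.png

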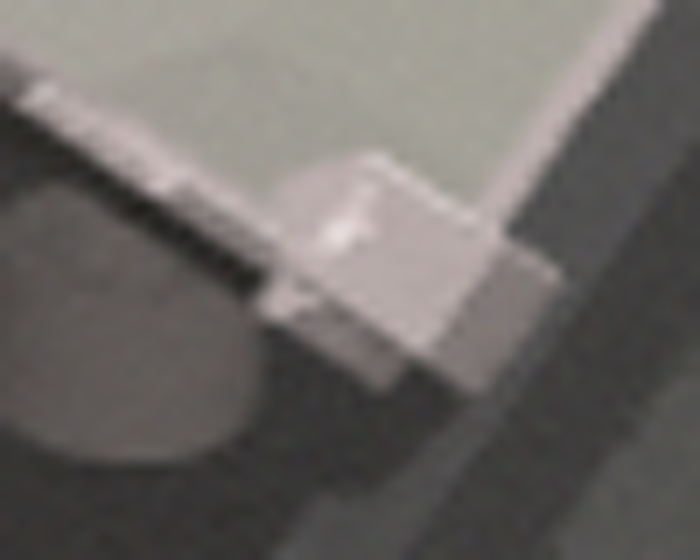

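```bash
python3 - <<'E'
from h import *
v=np.load("v.npy");p=v[:3];d=pickle.load(open("scene7.pkl","rb"))
f=d["frame"];F=10
c=cv2.resize(f[115:175,285:355],None,fx=F,fy=F,interpolation=cv2.INTER_CUBIC)
def px(q):return tuple(int(a) for a in ((proj(d,q)[0]-[285,115]+.5)*F-.5))
t=np.array([.5447,.0491,.1733])
cv2.circle(c,px(t),3,(0,0,255),-1);cv2.circle(c,px(t+[0,0,.0188]),3,(0,255,0),-1)
for n in(.0505,):
  cv2.line(c,px(h2w(p,sl(.1255,-.125,n))),px(h2w(p,sl(.1255,.125,n))),(255,0,0),1)
  cv2.line(c,px(h2w(p,sl(.1315,-.125,.042))),px(h2w(p,sl(.1315,.125,.042))),(255,255,0),1)
cv2.imwrite("pics/g7.png",c)
E
```

```text
(no output)
```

View pics/g7.png

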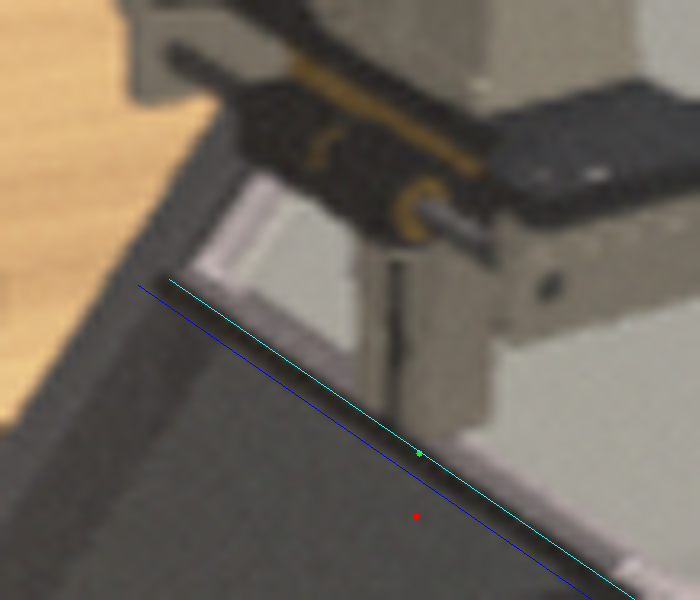

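View pics/s_7.png

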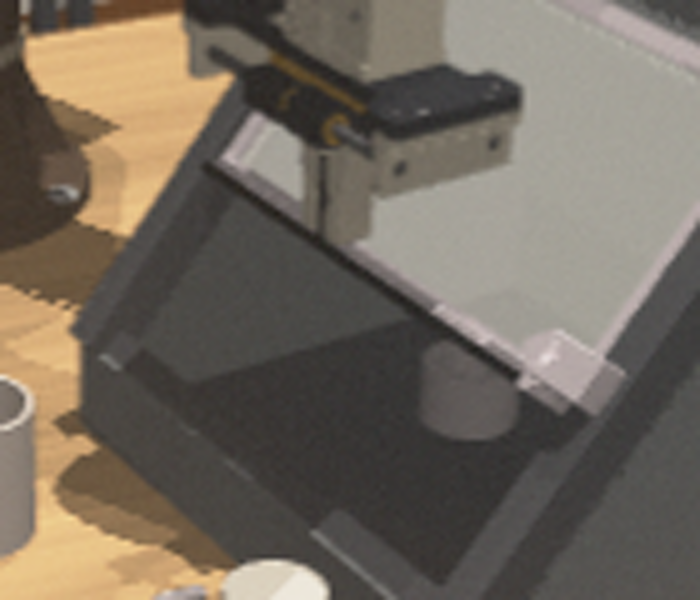

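```bash
python3 - <<'E'
from h import *
def crop(k,c0,r0,w,h,F):
    d=pickle.load(open(f"scene{k}.pkl","rb"));f=d["frame"][r0:r0+h,c0:c0+w].astype(float)
    f=np.clip((f/255)**.6*400-60,0,255).astype(np.uint8)
    return cv2.resize(f,None,fx=F,fy=F,interpolation=cv2.INTER_LANCZOS4)
a=[crop("1",270,165,34,50,11),crop("4",300,130,34,50,11) if 0 else crop("7",312,130,34,50,11)]
cv2.imwrite("pics/cmp.png",np.hstack(a))
E
```

```text
(no output)
```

View pics/cmp.png

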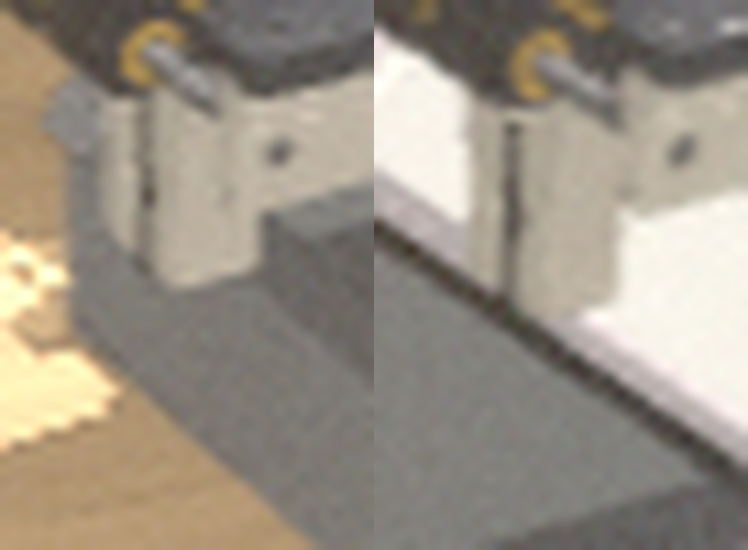

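The lip didn't move, and the enlarged crop shows the fingers now stand above the rubber edge. The finger ends sit about 15 mm higher than I took from the TCP. I'll lift clear, back out, go lower and re-engage.

apply_moves(plan=[[255,[0,0,-0.3],0],[255,[0,0,-0.5],0],[255,[0,-0.5,-0.2],0],[255,[0,-0.8,0],0],[255,[0,-0.2,0.4],0],[255,[0,0,0.8],0],[255,[0,0,0.4],0],[255,[0,0,0],0]])

```text
time_s: 15.0
tcp_pos: [0.5543, -0.0259, 0.1424]
eef_rot: [-180.0, -0.1, -172.0]
contact_force: [0.6, -0.7, 0.6]
gripper_width: 0.0006
```

```bash
python3 look.py 8
```

```text
15.0 [ 0.55431569 -0.02586605  0.142413  ] [ 0.63893686 -0.68400415  0.64712677]
```

View pics/s_8.png

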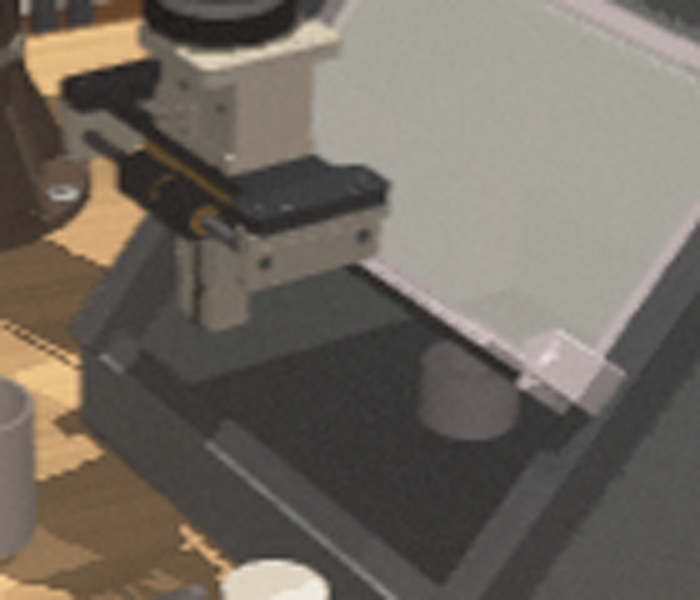

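apply_moves(plan=[[255,[0,0.4,0],0],[255,[0,0.4,0],0],[255,[0,0.25,0],0],[255,[0,0.08,0],0],[255,[0,0,0],0]])

```text
time_s: 15.72
tcp_pos: [0.5473, 0.0306, 0.1434]
eef_rot: [180.0, 0.0, -172.0]
contact_force: [0.7, -0.3, -0.4]
gripper_width: 0.0002
```

apply_moves(plan=[[255,[0,0.06,0],0],[255,[0,0.06,0],0],[255,[0,0,0],0]])

```text
time_s: 16.1
tcp_pos: [0.5464, 0.0358, 0.1431]
eef_rot: [-180.0, -0.0, -172.0]
contact_force: [0.3, -3.4, 2.3]
gripper_width: 0.0006
```

apply_moves(plan=[[255,[0,0.06,0],0],[255,[0,0,0],0]])

```text
time_s: 16.35
tcp_pos: [0.5462, 0.0371, 0.1442]
eef_rot: [-179.8, 0.0, -172.0]
contact_force: [0.0, -11.8, 7.6]
gripper_width: 0.0006
```

```bash
python3 look.py 9
```

```text
16.35 [0.54623289 0.03713987 0.14415373] [  0.03855701 -11.78559279   7.56089247]
```

View pics/s_9.png

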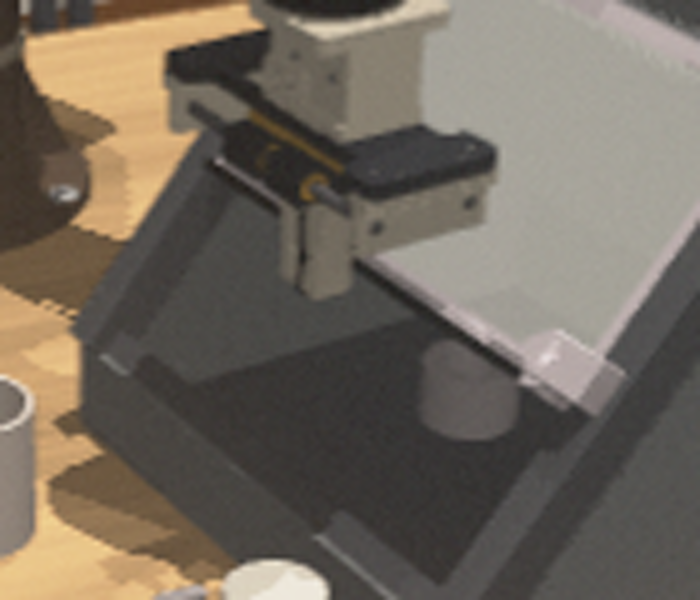

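apply_moves(plan=[[255,[0,-0.01,-0.03],0],[255,[0,0.04,-0.055],0],[255,[0,0.045,-0.055],0],[255,[0,0.045,-0.055],0],[255,[0,0.04,-0.045],0],[255,[0,0,0],0]])

```text
time_s: 17.2
tcp_pos: [0.545, 0.0464, 0.1556]
eef_rot: [-179.9, 0.0, -172.0]
contact_force: [-0.8, -5.5, 4.3]
gripper_width: 0.0005
```

```bash
python3 look.py 10;  python3 -c "
import cv2,pickle
f=pickle.load(open('scene10.pkl','rb'))['frame'];cv2.imwrite('pics/s_10b.png',cv2.resize(f[165:205,345:395],None,fx=14,fy=14,interpolation=cv2.INTER_CUBIC))"
```

```text
17.2 [0.5449557  0.04638113 0.15555183] [-0.79940512 -5.52587991  4.26141516]
```

View pics/s_10b.png

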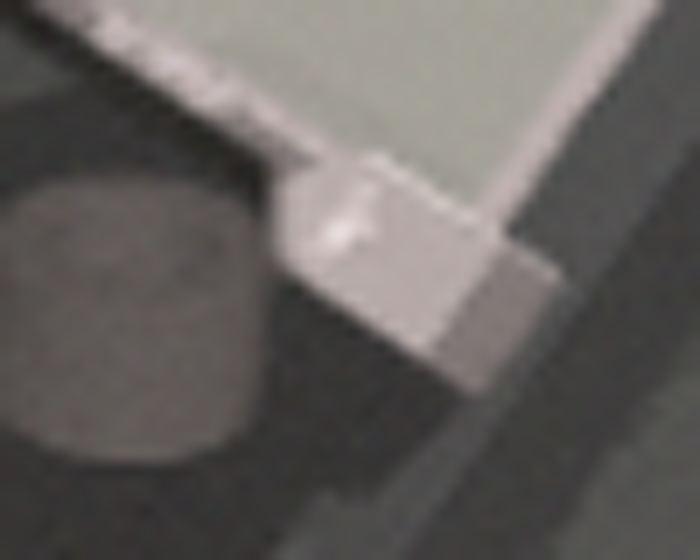

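View pics/s_10.png

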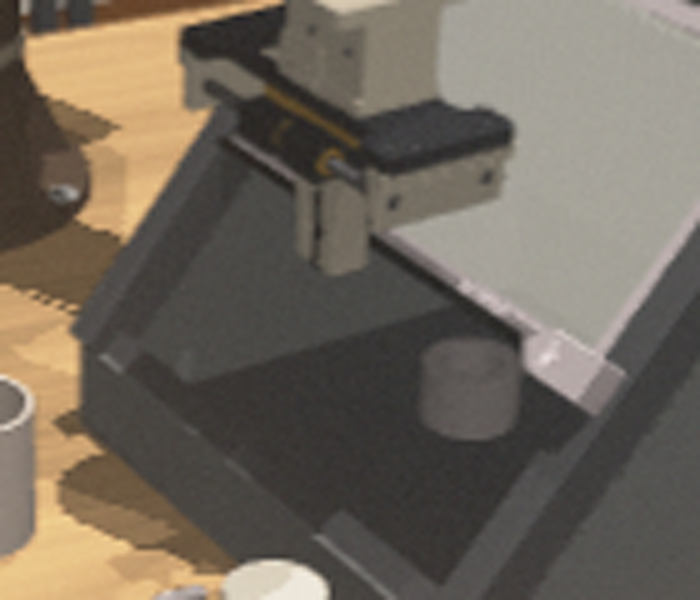

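apply_moves(plan=[[255,[0,-0.1,0],0],[255,[0,-0.6,0],0],[255,[0.3,-1,0],0],[255,[0.5,-1,0],0],[255,[0.7,-1,0],0],[255,[0.7,-1,0],0],[255,[0.3,-0.6,0],0],[255,[0,0,0],0]])

```text
time_s: 18.3
tcp_pos: [0.4568, -0.2343, 0.1547]
eef_rot: [180.0, 0.0, -172.2]
contact_force: [0.8, 0.6, 0.5]
gripper_width: 0.0003
```

```bash
python3 look.py 11; sed -e 's/top6/top11/;s/scene6/scene11/' m.py | head -6 > m11.py; python3 m11.py
```

```text
18.3 [ 0.45682365 -0.23425669  0.15474506] [0.83724552 0.62878269 0.54694276]
```

View pics/m_t.png

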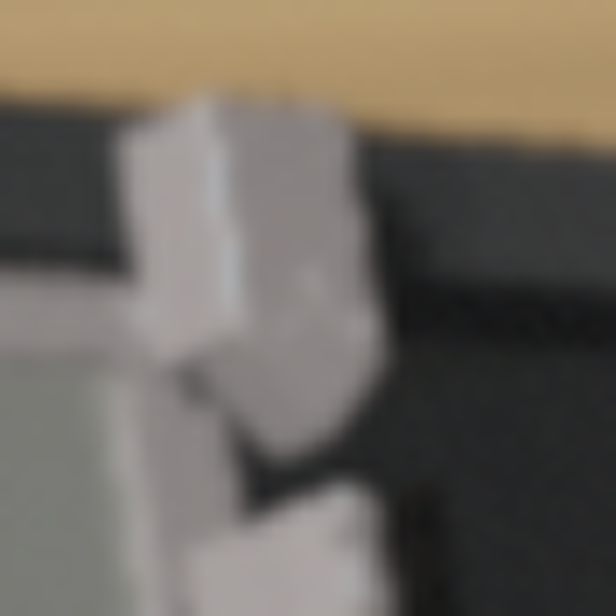

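View pics/m_s.png

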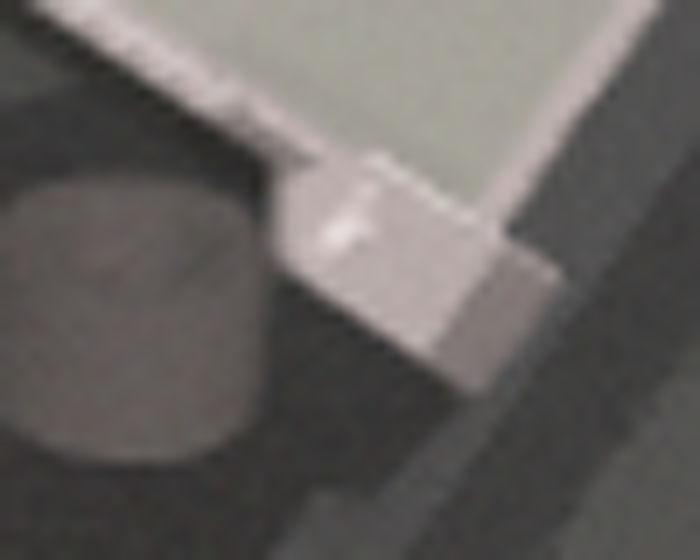

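View pics/t_11.png

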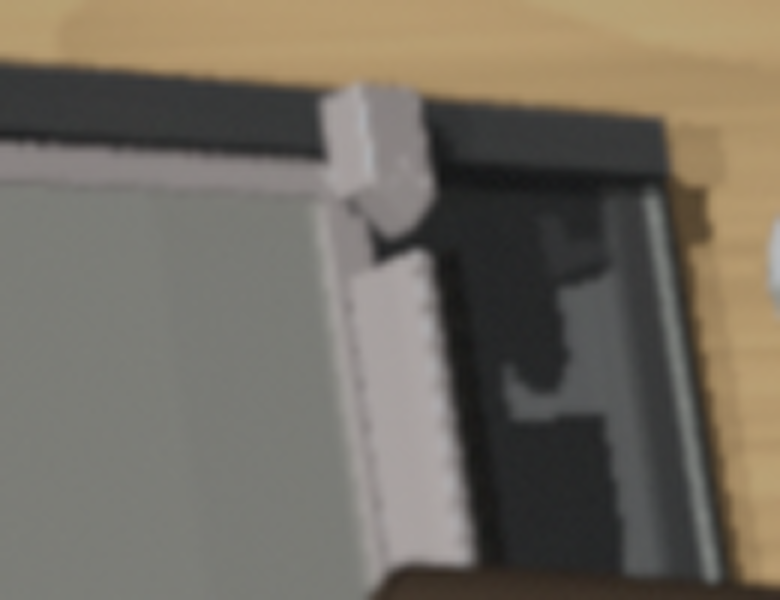

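```bash
sed -e 's/top6/top11/;s/scene6/scene11/' m.py > m11.py; python3 - <<'E'
s=open('m11.py').read()
import re
i=s.index("L=[");j=s.index("\n",i)
s=s[:i]+"L=[(T,zt(375,487),(-.0145,-.125,.012)),(T,zt(190,548),(.022,-.125,.012))]"+s[j:]
open('m11.py','w').write(s)
E
python3 m11.py
cat > ov.py <<'E'
from h import *
import sys
k,s,st,nf,yi,ox,oy=sys.argv[1],*map(float,sys.argv[2:8])
v=np.load("v.npy");p=v[:3];T=pickle.load(open(f"top{k}.pkl","rb"));F=14
c=cv2.resize(T["frame"][132:176,155:199],None,fx=F,fy=F,interpolation=cv2.INTER_CUBIC)
def px(q):return tuple(int(round(a)) for a in ((proj(T,h2w(p,q))[0]-[ox,oy]-[155,132]+.5)*F-.5))
def pl(P,col):
    for a,b in zip(P,P[1:]):cv2.line(c,px(a),px(b),col,1)
pl([sl(s+.012,-.08,.042),sl(s+.012,-.125,.042),sl(s+.012,-.125,.0055),sl(s+.012,-.08,.0055)],(0,0,255))
pl([sl(s+.006,-.08,.0505),sl(s+.006,-.125,.0505),sl(s,-.125,.0505),sl(s,-.08,.0505)],(255,0,0))
for n,col in((nf,(0,255,0)),(nf-.0205,(0,255,255))):
    pl([sl(st+.013,yi,n),sl(st,-.135,n),sl(st-.013,yi,n)],col)
cv2.imwrite(f"pics/ov{k}.png",c)
E
python3 ov.py 11 .1427 .1483 .0286 -.1496 -.35 .2
```

```text
free offsets clip st,nf,yo,yi,dp [ 0.1484  0.0291 -0.184  -0.1502  0.0205] lip s 0.1419 off [-0.4   0.11 -0.29 -0.16] remaining 0.0005783083577282962
[[-0.1, -0.0], [0.3, 0.2], [-0.4, 0.0], [-0.1, -0.2], [0.1, -0.4], [-0.2, 0.3], [0.7, -0.2], [0.6, -0.6], [-1.0, 0.5], [-0.8, 0.4], [0.1, -0.2], [-0.1, 0.2]] [-0.9 -0.1  0.9  0. ]
tip n 0.029113027791534518 [325. 440.] [282. 176.]
tip n 0.01811302779153452 [277. 460.] [316. 199.]
no offsets clip st,nf,yo,yi,dp [ 0.1484  0.0293 -0.184  -0.1499  0.0206] lip s 0.1411 off [-0.  0. -0. -0.] remaining 0.0013297155736463392
[[-0.3, -0.2], [0.0, -0.0], [-0.6, -0.0], [-0.3, -0.3], [-0.2, -0.5], [-0.5, 0.3], [0.2, -0.1], [0.1, -0.5], [-1.4, 0.6], [-1.3, 0.4], [-0.3, -0.1], [-0.5, 0.3]] [-0.9 -0.2  0.9 -0.1]
tip n 0.029258085646859958 [322. 438.] [276. 177.]
tip n 0.018258085646859958 [274. 457.] [310. 200.]
```

View pics/ov11.png

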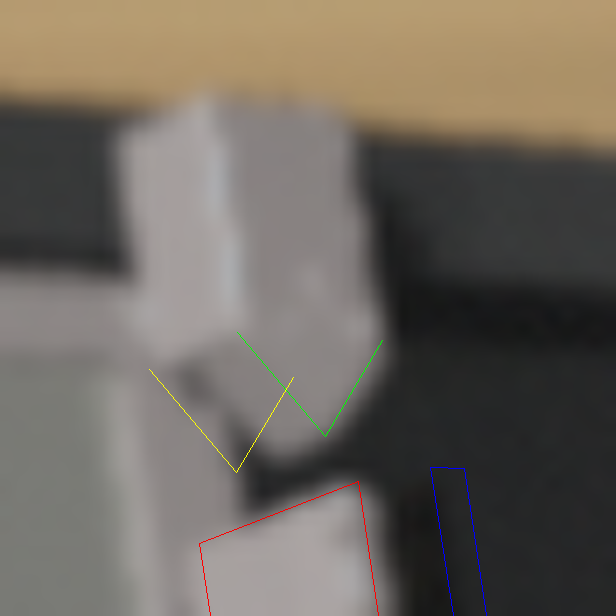

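```bash
cat > ovs.py <<'E'
from h import *
import sys
k,s,st,nf,yi,ox,oy=sys.argv[1],*map(float,sys.argv[2:8])
v=np.load("v.npy");p=v[:3];T=pickle.load(open(f"scene{k}.pkl","rb"));F=14
f=T["frame"][160:205,340:395].astype(float);f=np.clip((f/255)**.6*330-40,0,255).astype(np.uint8)
c=cv2.resize(f,None,fx=F,fy=F,interpolation=cv2.INTER_CUBIC)
raw=c.copy()
def px(q):return tuple(int(round(a)) for a in ((proj(T,h2w(p,q))[0]-[ox,oy]-[340,160]+.5)*F-.5))
def pl(P,col):
    for a,b in zip(P,P[1:]):cv2.line(c,px(a),px(b),col,1)
pl([sl(s+.012,-.04,.042),sl(s+.012,-.125,.042),sl(s+.012,-.125,.0055),sl(s+.012,-.04,.0055)],(0,0,255))
pl([sl(s+.006,-.04,.0505),sl(s+.006,-.125,.0505),sl(s,-.125,.0505),sl(s,-.04,.0505)],(255,0,0))
pl([sl(st+.013,yi,nf),sl(st,-.135,nf),sl(st-.013,yi,nf),sl(st-.013,-.184,nf),sl(st+.013,-.184,nf),sl(st+.013,yi,nf)],(0,255,0))
cv2.imwrite(f"pics/ovs{k}.png",c);cv2.imwrite(f"pics/raws{k}.png",raw)
E
python3 ovs.py 11 .1423 .1484 .0291 -.1502 -.4 .11; python3 ovs.py 6 .1259 .1484 .0291 -.1502 -.4 .11
```

```text
(no output)
```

View pics/ovs11.png

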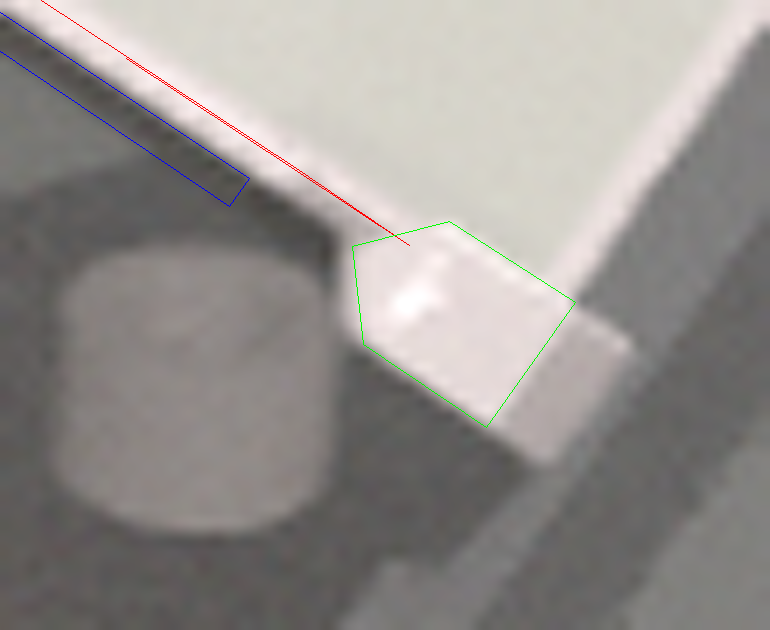

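View pics/raws11.png

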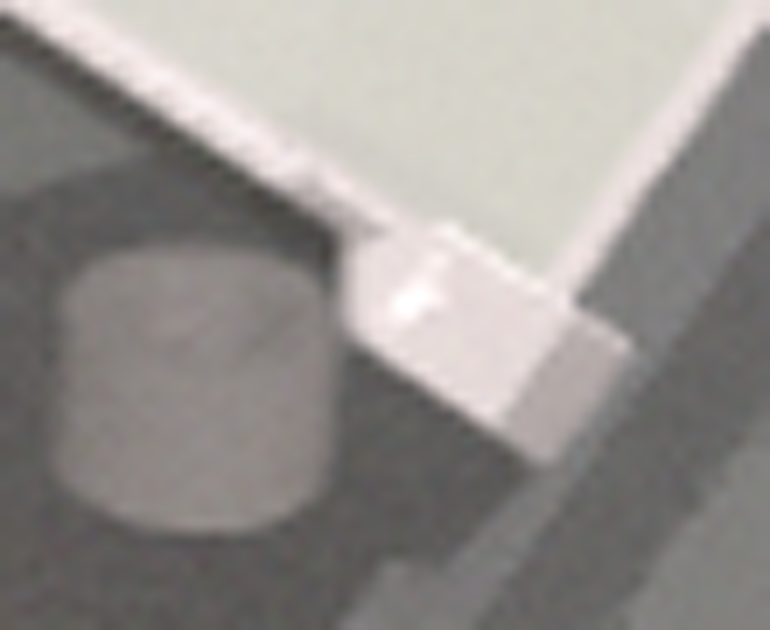

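View pics/ovs6.png

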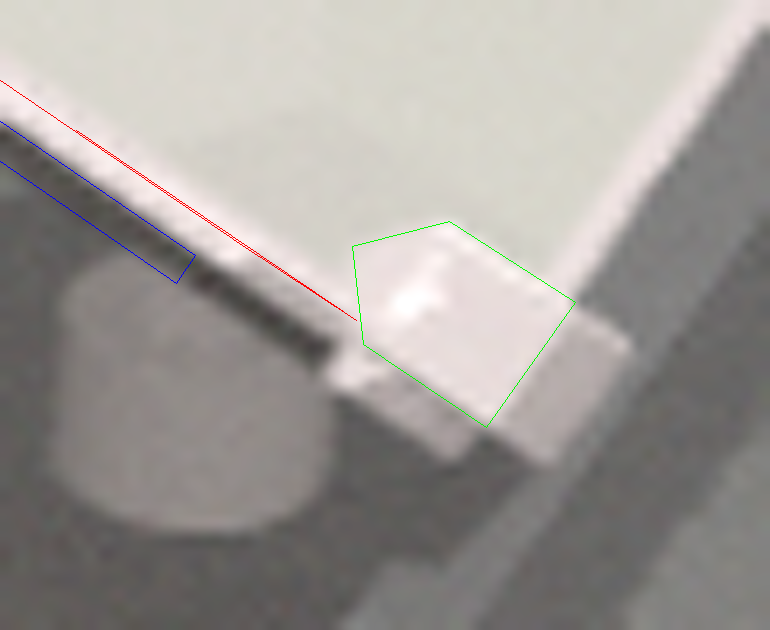

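```bash
python3 - <<'E'
from h import *
v=np.load("v.npy");p=v[:3]
def est(name,ys,off,sign_rng=6):
    d=pickle.load(open(name+".pkl","rb"));g=cv2.cvtColor(d["frame"],cv2.COLOR_BGR2GRAY).astype(float)
    out=[]
    for y in ys:
        # sample along slope direction image line at (n=.042, alu top outer edge) over s
        ss=np.arange(*sign_rng,.0004) if isinstance(sign_rng,tuple) else None
        P=np.array([sl(s+.012,y,.042) for s in ss])
        q=proj(d,h2w(p,P))-off
        prof=cv2.remap(g.astype(np.float32),q[:,0].astype(np.float32)[None],q[:,1].astype(np.float32)[None],cv2.INTER_LINEAR)[0]
        out.append(prof)
    return ss,np.array(out).mean(0)
for name,ys,off,rng in(("top",np.linspace(-.115,.115,60),[-.29,-.1],(.03,.085)),("top6",np.linspace(-.12,-.07,20),[-.29,-.1],(.10,.155)),("top11",np.linspace(-.12,-.07,20),[-.29,-.1],(.115,.17))):
    ss,pr=est(name,ys,np.array(off),rng)
    gr=np.gradient(cv2.GaussianBlur(pr[None].astype(np.float32),(0,0),2)[0])
    i=np.argmax(gr); hi=pr[i:i+25].max();lo=pr[max(0,i-25):i].min()
    j=np.where((pr[:-1]<(hi+lo)/2)&(pr[1:]>=(hi+lo)/2))[0]
    print(name,"s at max grad",ss[i],"half level",ss[j],lo,hi)
for name,ys,rng in(("scene",np.linspace(-.1,.1,50),(.03,.085)),("scene6",np.linspace(-.12,-.05,30),(.1,.155)),("scene11",np.linspace(-.12,-.05,30),(.115,.17))):
    d=pickle.load(open(name+".pkl","rb"));g=cv2.cvtColor(d["frame"],cv2.COLOR_BGR2GRAY).astype(np.float32)
    ss=np.arange(*rng,.0004);A=[]
    for y in ys:
        q=proj(d,h2w(p,np.array([sl(s+.006,y,.042) for s in ss])))-[-.4,.11]; q=q.astype(np.float32)
        A.append(cv2.remap(g,q[:,0][None],q[:,1][None],cv2.INTER_LINEAR)[0])
    pr=np.mean(A,0);gr=np.gradient(cv2.GaussianBlur(pr[None],(0,0),2)[0]);print(name,"alu/rubber front s",ss[np.argmax(gr)])
E
```

```text
top s at max grad 0.05640000000000007 half level [0.0564] 19.64279 140.90521
top6 s at max grad 0.12319999999999987 half level [0.1236] 27.522167 169.1274
top11 s at max grad 0.14019999999999985 half level [0.1406] 26.172169 165.12466
scene alu/rubber front s 0.05920000000000007
scene6 alu/rubber front s 0.12679999999999986
scene11 alu/rubber front s 0.14339999999999983
```

```bash
python3 - <<'E'
from h import *
a=pickle.load(open("scene.pkl","rb"))["frame"];b=pickle.load(open("scene11.pkl","rb"))["frame"]
cv2.imwrite("pics/final.png",b)
for n,(r0,r1,c0,c1) in dict(jar=(222,262,298,330),can=(238,290,212,248),hammer=(225,285,105,180),block=(198,225,162,190),clip=(170,195,365,386)).items():
    r,_=cv2.phaseCorrelate(cv2.cvtColor(a,6)[r0:r1,c0:c1].astype(np.float32),cv2.cvtColor(b,6)[r0:r1,c0:c1].astype(np.float32));print(n,np.round(r,2))
E
```

```text
jar [0.07 0.02]
can [-0.04  0.14]
hammer [0.6  0.04]
block [-0.09  0.39]
clip [0.21 0.86]
```

View pics/final.png

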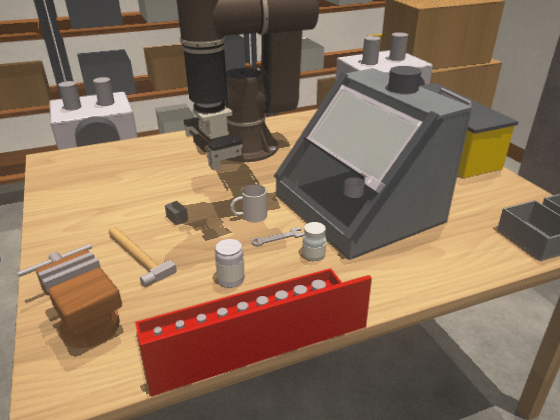

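```bash
python3 -c "
from plant import close_job,get_state
print(get_state()['contact_force']);print(close_job())"
```

```text
[-0.44947367 -0.73756517  0.64159167]
the job is handed in; nothing more can be done
None
```

I pushed the sash up about 85 mm with the shut fingers beneath the lip, then took the hand about 0.25 m clear and handed the job in at roughly 18.4 s.

**Alignment:** My combined estimate puts the lip end 0.5 to 1.5 mm below the pointer tip. The two cameras disagree. The top view alone puts it about 2 mm low and the scene view about 1 mm high, so I count it as level to within about 2 mm.

**Pointer and other things:** The pointer's corners sit at the same pixels as at the start. Image matching put the jar and can within 0.15 px of where they began. The hammer (0.6 px), the block (0.4 px) and the pointer patch (0.9 px) read less cleanly. I put those down to shadows and to the sash behind the pointer. The wrench, mug and bush were only checked by eye, and I saw no change.

**Force:** The highest wrist force I read was about 14 N, and the hand was touching nothing at hand-in.

**What went wrong on the way:** My second push moved nothing. The visible finger ends sit about 15 mm higher than the TCP figure suggested, so the fingers rode up over the rubber edge. I lifted clear, went lower and pushed again, and the final push worked. I left the last millimetre alone because it is smaller than my measuring error.

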